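# Snap the lid onto the open container and keep it pressed

## Task

The container with the hair clip in it has been left open on the bedside table: pick up its lid from the glass, set it level on the neck and press it straight down until it clicks home, seated all the way round, with the container standing upright on the table. Do not let up or let go after the click: go on pressing the lid down firmly, as with a thumb, and finish while still holding it pressed. Do not lean on it with real weight, as the table top is glass, and leave the other things on the table where they are.

Things in the scene. Friction and masses are not known exactly. Their poses are not given: they have to be found in the camera images.
- lid: Grey plastic snap lid, 62 mm diameter, 15 mm high, 30 g, lying skirt down on the glass at any yaw. Origin: centre of the skirt's lower edge, z up through the closed top. Top plate 3 mm thick, underside at z = 12 mm; skirt 2.5 mm thick with a round bead inside (52 mm across, bead centre z = 3.5 mm). Its y sides are free for the fingers (62 mm across). It fits the neck at any yaw.
- lid_tab (a point): Outer end of the lid's flat thumb tab: on the lid's +x side, 39.5 mm from its axis, sticking out 8 mm beyond the rim, 18 mm wide, 3 mm thick, at the height of the top plate.
- tub: The open container: round white plastic, 57 mm diameter, 50 mm high, 65 to 130 g, loose, standing upright on the glass with an orange hair clip in it. Origin: centre of the underside, z up. Body up to z = 36 mm, above it a straight neck of 50 mm outside diameter. With the lid home, the top plate sits on the rim and the lid's origin is 38 mm above the tub's.
- tub_rim (a point): Centre of the container's open mouth, at the rim's height, 50 mm above its underside: the stop on which the lid's top plate comes to sit.
- tub_stud (a point): One of four rounded sprung studs round the neck, 45 mm up, 56 mm across, that give inwards. The lid first rests on them about 7 mm above home; pushing it on takes up to about 11 N, most some 5 mm above home, then its bead slips past, the force drops almost to nothing and the studs spring out above the bead. After that it meets the rim and the force climbs again.
- clip: Small orange plastic claw hair clip, 30 x 22 x 20 mm, loose inside the open container; it stays there. Origin: centre of its underside.
- glass: The glass sheet covering the wooden side table, top face at z = 0. Origin: a point of the top face below the middle of the work. Do not press on it, or on what stands on it, with more than some 35 N.
- closed_pair: Bystander: the two other containers of the stacking set, closed with grey lids and stacked on one another, 62 mm diameter, 105 mm high. Origin: centre of the underside.
- bell: Bystander: stainless steel pooja bell standing on its mouth, 68 mm diameter, 132 mm high with its slim turned handle upwards. Origin: centre of the underside.
- torch: Bystander: silver aluminium torch standing on its lens end, 44 mm diameter at the head, 157 mm high. Origin: centre of the underside.
- mug: Bystander: white ceramic mug, 80 mm diameter, 92 mm high, handle on its +y side. Origin: centre of the underside.
Things that resemble listed ones, but are neither listed nor needed, are in the scene too. Of the things shaped like the clip, the orange one is meant.

How it is judged:
On the way, in this order (a step that is already met when the one before it is completed fails the run):
1. the lid is picked up clear of the glass (height (world z) of lid above 0.03 m and contact force between the fingers and lid above 0.5 N and contact force between lid and glass below 0.1 N), for 0.1 s.
2. the lid has clicked home on the neck, level, and is still being pressed after the click (z of lid in the frame of tub between 0.035 and 0.0396 m and horizontal distance between lid and tub below 0.003 m and angle between the z axis of lid and the z axis of tub, either way round below 0.05 rad and contact force between tub and glass above 5 N), for 0.3 s.
At the end, for the whole second after the job is handed in: Lid home on the open container (origin 35 to 39.6 mm above the tub's, within 3 mm and 0.05 rad of its axis), clip inside, container upright (0.08 rad) and still on the glass, gripper still pressing the lid: 5 to 40 N on the glass under the container (all of step 2 and angle between tub's own z axis and vertical below 0.08 rad and height (world z) of tub below 0.004 m and horizontal distance between clip and tub below 0.025 m and height (world z) of clip below 0.04 m and contact force between tub and glass below 40 N and contact force between any of the fingers, the arm and lid above 2 N and linear speed of tub below 0.02 m/s); the arm keeps its last pose, push and grip.
It fails at once if a bystander is shifted by more than 20 mm or toppled (distance of any of closed_pair, bell, torch, mug from where it was at the start of the episode above 0.02 m or angle between any of closed_pair, bell, torch, mug's own z axis and vertical above 0.3 rad).
It fails at once if the open container is tipped (angle between tub's own z axis and vertical above 0.5 rad).
It fails at once if the glass under the container is leaned on with more than 45 N (contact force between tub and glass above 45 N).
It also fails if it takes over 54 s, if anything falls off the work surface, if the arm or the gripper's body presses on something with over 40 N, if the wrist force passes 120 N, or if a joint passes its speed limit or range.

## Robot

A 7-joint arm with a two-finger parallel gripper is mounted at the origin on the work surface. World frame = base frame: x ahead of the robot, y to its left, z up, the work surface at z = 0. Lengths are in m, angles in rad, forces in N, time in s.
With the tool pointing down it reaches from about 0.425 to 0.925 m from the base axis. Payload 6.8 kg.
Tool frame: the origin (TCP) lies where the fingers leave the gripper's body, on its centre line; the fingertips stand 73 mm ahead of it and the grasp point (between the pads) lies 54 mm ahead of it; z points along the fingers, y is the line along which they close (so a half turn about z gives the same grasp; the last joint's range is limited). The gripper opens to 85 mm and grips with 20 to 120 N. Pads are 22 mm wide; open, the fingers measure 114 mm over their backs; the gripper's body (76 mm by 85 mm) begins 54 mm behind the grasp point. The pads swing forward as they close: fully open they stand 13 mm farther back than shut.
Start: joints at [-1.273, 0.477, 0.022, 1.555, -0.011, 1.109, -0.083], TCP at [0.266, 0.62, 0.304] pointing down, gripper open.
Joint ranges: [-2.96, 2.96], [-0.34, 2.1], [-1.41, 1.46], [0.24, 2.44], [-1.37, 4.51], [0.17, 1.92], [-2.96, 2.96]. Speed limits (rad/s): [2.39, 2.39, 3.14, 3.14, 3.14, 3.14, 3.14].

## Interface

Orientations are given as a rotation vector (axis times angle).
In Python, from bench import r, grab_frame, camera_info gives the robot as it stands.
- The arm moves only by the shell command python3 -m pendant 'ROWS' [OPENING] [FORCE]. ROWS is rows parted by semicolons, their numbers by spaces, 1 to 5 of them, each of 6 numbers: dx, dy, dz in m, then a rotation vector rx, ry, rz in rad; each row is the pose to reach, as a shift and turn from the pose commanded when the command began, along the tool's axes at that moment; what a row does not reach only later rows make up. A row lasts 1/10 s, in which the tool goes at most 0.05 m and 0.15 rad, less where a joint would pass 70% of its speed; a pose out of reach is approached as far as the arm can. OPENING is the finger opening in m, set as the command begins (- or left out keeps the last). The fingers move at their own pace and stop on an object; FORCE is the grip in N (left out, the last holds). Time passes only in rows, so rows that do not move let the fingers close. It prints the time, the measured TCP pose, the force, the opening and the grip force at its end.
- r.get_obs(): the state, without advancing time (a new reading comes with each control period).
- grab_frame(name): name is "scene" or "top" or "wrist"; returns (picture, depth): 384x512x3 uint8, blue, green, red; 384x512 float32, m along the optical axis (not along the pixel's ray), 0 where there is no reading.
- camera_info(name): a dict with "camera_matrix" (3x3 intrinsics, pixels), "R" (3x3) and "t" (3): a world point X has camera coordinates R X + t. Camera axes: x right, y down, z forward; pixel columns grow to the right and rows downward; lengths in m; the calibration is good to about 2 mm. A picture is of the moment at which its call begins: read the wrist's pose just before it. camera_info takes no time and is no camera call; for the wrist camera it gives the pose at the moment of the call.
- r.hand_in(): hands the job in; it is judged then, once.
The state is a dict: "clock": time; "joints": joint angles; "qvel": joint speeds; "tau": joint torques, N m; "tcp_pos": TCP position; "orientation": TCP orientation; "contact_force": force on the tool from outside, world axes, zero at the start; "moment": the same for the moment, N m; "grip_width": finger opening in m; "gripper_force": force on a finger pad.
Only numpy, scipy, OpenCV 4.12 (cv2) and the standard library are available. Lean on these libraries where they do the work, as an engineer would, in place of code of your own. Each camera call takes 0.05 s, during which the arm holds its last target. There are 200 camera calls.

## Working session

There is one attempt and no reset: what is moved stays moved. The work goes in short steps, Python scripts to look and compute and a shell command to move; the robot and the scene stay as the last step left them, time stands still between calls to the robot, and variables do not carry over. Pictures are saved under pics/ and viewed, at most 10 in all, crops included, and the job is handed in when it is done.

```bash
ls; mkdir -p pics
python3 - <<'E'
from bench import r,grab_frame,camera_info
import cv2,numpy as np
o=r.get_obs();print(o['clock'],o['tcp_pos'],o['orientation'],o['contact_force'],o['grip_width'])
for n in("scene","top"):
    p,d=grab_frame(n);c=camera_info(n);cv2.imwrite(f"pics/{n}0.png",p);np.savez(f"{n}0.npz",p=p,d=d,K=c["camera_matrix"],R=c["R"],t=c["t"])
    print(n,np.round(-np.array(c["R"]).T@c["t"],3),np.round(c["R"],2).tolist(),(d>0).mean())
E
```

```text
pics
0.0 [0.26625231 0.61975986 0.30290673] [-6.32922945e-01 -3.07692428e+00  2.90386462e-03] [ 0.16225262 -0.00479464  0.62199192] 0.08507960259109057
scene [ 1.032 -0.656  0.675] [[0.82, 0.57, 0.01], [0.36, -0.5, -0.78], [-0.44, 0.65, -0.62]] 0.9959360758463541
top [0.362 0.006 1.146] [[0.01, -1.0, -0.01], [-0.99, -0.01, -0.17], [0.17, 0.01, -0.99]] 0.9959665934244791
```

View pics/scene0.png

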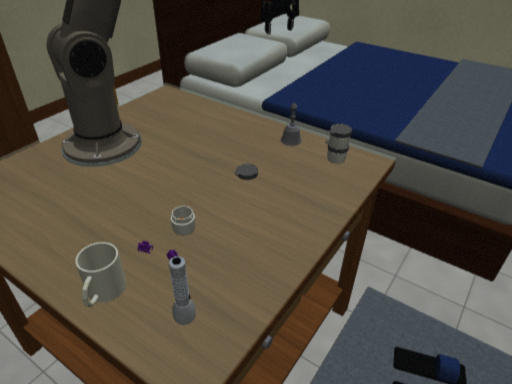

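View pics/top0.png

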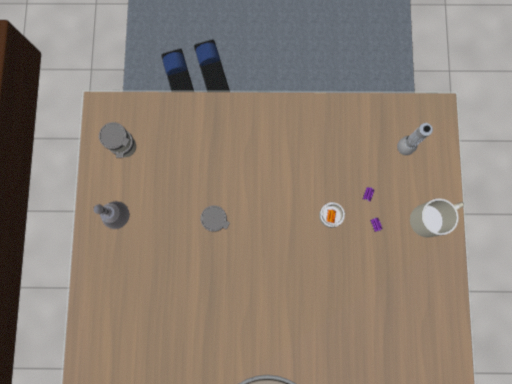

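Scene view: the lid is at (247,171), the open tub at (183,219), the mug at (101,272), the torch at (181,290), the bell at (291,130) and the closed pair at (339,142).

Lookalikes, by pixel in the top view:
- **Lid:** free lid with tab (214,218), or the closed pair's lid (113,135). I choose the free one.
- **Container:** tub with the orange clip (332,215), or the mug (435,218). I choose the tub.
- **Clips:** orange (332,216), or purple (368,194) and (376,225). I choose the orange one.

```bash
cat > h.py <<'E'
import numpy as np,cv2
def load(n):
    z=np.load(n);return z['p'],z['d'],z['K'],z['R'],z['t']
def pts(d,K,R,t):
    v,u=np.indices(d.shape);c=np.stack([(u-K[0,2])/K[0,0]*d,(v-K[1,2])/K[1,1]*d,d],-1)
    return (c-t)@R           # R^T (c-t)
def ray(uv,z,K,R,t):
    d=R.T@np.linalg.inv(K)@[uv[0],uv[1],1];C=-R.T@t
    return C+d*(z-C[2])/d[2]
def circ(P):
    A=np.c_[2*P[:,:2],np.ones(len(P))];s=np.linalg.lstsq(A,(P[:,:2]**2).sum(1),rcond=None)[0]
    return s[:2],np.sqrt(s[2]+s[0]**2+s[1]**2)
E
python3 - <<'E'
from h import *
for n,L,T in(("top0.npz",(214,218),(332,215)),("scene0.npz",(247,171),(183,219))):
    p,d,K,R,t=load(n);W=pts(d,K,R,t)
    C0=ray(L,.015,K,R,t);
    print(n,"lid px",np.round(C0,3),"tub",np.round(ray(T,.05,K,R,t),3))
    for nm,c,lo,hi in(("lid",C0,.008,.03),("tub",ray(T,.05,K,R,t),.042,.07)):
        m=(np.hypot(*(W[...,:2]-c[:2]).transpose(2,0,1))<.05)&(W[...,2]>lo)&(W[...,2]<hi)
        P=W[m];print(nm,m.sum(),"zmed",np.median(P[:,2]).round(4),"mean",P.mean(0).round(4),"bbox",P.min(0).round(4),P.max(0).round(4))
p,d,K,R,t=load("top0.npz")
cv2.imwrite("pics/crop.png",cv2.resize(np.hstack([p[188:248,184:244],p[185:245,302:362]]),None,fx=6,fy=6,interpolation=cv2.INTER_CUBIC))
E
```

```text
top0.npz lid px [0.476 0.128 0.015] tub [ 0.481 -0.145  0.05 ]
lid 570 zmed 0.0154 mean [0.476  0.129  0.0155] bbox [0.4472 0.0925 0.0086] [0.5068 0.1616 0.022 ]
tub 101 zmed 0.05 mean [ 0.4845 -0.1459  0.0496] bbox [ 0.4584 -0.1729  0.0424] [ 0.5115 -0.1197  0.0553]
scene0.npz lid px [0.485 0.12  0.015] tub [ 0.506 -0.165  0.05 ]
lid 245 zmed 0.0118 mean [0.479  0.1254 0.0117] bbox [0.447  0.0905 0.0082] [0.5092 0.1582 0.0152]
tub 116 zmed 0.0458 mean [ 0.4887 -0.1499  0.0457] bbox [ 0.4619 -0.1763  0.0421] [ 0.5135 -0.1231  0.0503]
```

View pics/crop.png

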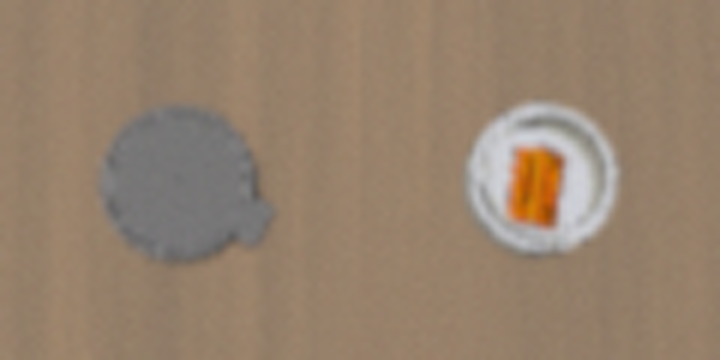

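The close crop confirms both choices. The lid has a plain grey top centred at about (214,218.7), with its tab towards (227,225), so tab yaw is about -116°. The tub is at (332.5,214.7) with the orange clip inside. Heights agree with the text: lid top 15 mm, rim 50 mm. I'm moving above the lid now, turning the fingers to -26° world.

```bash
python3 -m pendant '-.035 -.034 0 0 0 .14; -.07 -.068 0 0 0 .28; -.105 -.1 0 0 0 .42; -.14 -.134 0 0 0 .56; -.175 -.168 0 0 0 .7' .085
cat > to.py <<'E'
import sys,numpy as np
from bench import r
from scipy.spatial.transform import Rotation as Q
# to.py x y z yawY(deg): residual in tool axes, tool down, tool y along yaw
x,y,z,a=map(float,sys.argv[1:5]);o=r.get_obs();R=Q.from_rotvec(o['orientation'])
a=np.radians(a);Y=np.array([np.cos(a),np.sin(a),0]);Z=np.array([0,0,-1.]);T=Q.from_matrix(np.c_[np.cross(Y,Z),Y,Z])
print("t",o['clock'],"tcp",o['tcp_pos'].round(4),"shift",R.inv().apply(np.array([x,y,z])-o['tcp_pos']).round(4),"rot",(R.inv()*T).as_rotvec().round(4),"F",np.round(o['contact_force'],2))
E
python3 to.py .477 .128 .25 -26
```

```text
clock: 0.6
tcp_pos: [0.3613, 0.3947, 0.3036]
orientation: [-1.657, -2.669, 0.001]
contact_force: [0.5, -0.7, 0.2]
grip_width: 0.0849
gripper_force: 0.0
t 0.6 tcp [0.3613 0.3947 0.3036] shift [-0.2904 -0.0145  0.0536] rot [-4.000e-04  3.000e-04  9.131e-01] F [ 0.5  -0.66  0.2 ]
```

```bash
python3 -m pendant '-.048 0 0 0 0 .14; -.096 -.002 0 0 0 .28; -.143 -.005 .01 0 0 .42; -.19 -.008 .02 0 0 .56; -.237 -.011 .03 0 0 .7' >/dev/null; python3 to.py .477 .128 .25 -26
python3 -c "
from bench import *
import numpy as np
o=r.get_obs();c=camera_info('wrist');from scipy.spatial.transform import Rotation as Q
R=Q.from_rotvec(o['orientation']).as_matrix();C=-c['R'].T@c['t'];print('cam in tool',R.T@(C-o['tcp_pos']),'axis',R.T@c['R'][2],c['camera_matrix'])"
```

```text
t 1.1 tcp [0.4576 0.1781 0.2736] shift [-0.044   0.0308  0.0236] rot [-0.     -0.0004  0.2133] F [ 0.45  0.01 -0.51]
cam in tool [ 0.08016466  0.00046349 -0.06942388] axis [-3.16918973e-01 -7.88690424e-04  9.48452288e-01] [[319.58656855   0.         251.26467006]
 [  0.         319.58656855 191.07734669]
 [  0.           0.           1.        ]]
```

```bash
python3 -m pendant '-.022 .015 .012 0 0 .107; -.044 .031 .024 0 0 .213; -.044 .031 .024 0 0 .213; -.044 .031 .024 0 0 .213' >/dev/null
cat > snap.py <<'E'
import sys,numpy as np
from bench import *
n=sys.argv[1];o=r.get_obs();c=camera_info('wrist');p,d=grab_frame('wrist')
np.savez(n+'.npz',p=p,d=d,K=c["camera_matrix"],R=c["R"],t=c["t"]);import cv2;cv2.imwrite(f'pics/{n}.png',p)
E
python3 snap.py w1; python3 to.py .477 .128 .25 -26
```

```text
t 1.55 tcp [0.4771 0.1306 0.2499] shift [-0.0024  0.0011 -0.0001] rot [-0.0005  0.      0.0073] F [0.17 0.19 0.43]
```

View pics/w1.png

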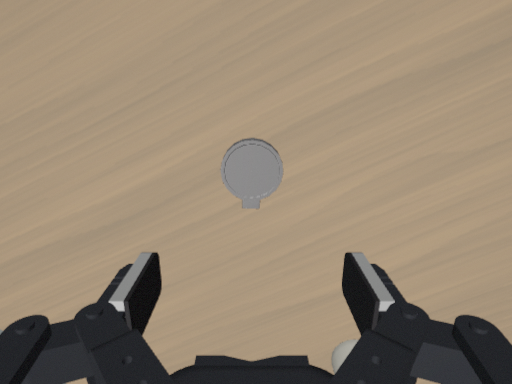

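The wrist view shows the lid at (251,170) with its tab at (251,203), lined up between the fingers. I'll measure it, move down 60 mm, and measure again for the height.

```bash
python3 -m pendant '0 0 .035 0 0 0; 0 0 .07 0 0 0;0 0 .07 0 0 0;0 0 .07 0 0 0' >/dev/null; python3 snap.py w2; python3 to.py .477 .128 .18 -26
cat > lid.py <<'E'
from h import *
import sys
for n in sys.argv[1:]:
    p,d,K,R,t=load(n+'.npz');hsv=cv2.cvtColor(p,cv2.COLOR_BGR2HSV)
    m=((hsv[...,1]<35)).astype(np.uint8);W=pts(d,K,R,t)
    m[np.hypot(W[...,0]-.477,W[...,1]-.128)>.06]=0
    N,lab,st,_=cv2.connectedComponentsWithStats(m);k=1+st[1:,4].argmax();m=lab==k
    cn=max(cv2.findContours(m.astype(np.uint8),0,1)[0],key=len)[:,0]
    P=np.array([ray(q,.015,K,R,t) for q in cn]);c,rad=circ(P)
    for _ in range(8):
        e=np.abs(np.hypot(*(P[:,:2]-c).T)-rad);c,rad=circ(P[e<np.percentile(e,60)])
    f=np.hypot(*(P[:,:2]-c).T);q=P[f>.0365,:2].mean(0)-c
    pl=m&(np.hypot(W[...,0]-c[0],W[...,1]-c[1])<.02)
    print(n,st[k],"c",c.round(4),"rad",rad.round(4),"tab r",f.max().round(4),"yaw",np.degrees(np.arctan2(q[1],q[0])).round(1),"plate z",np.median(W[pl][:,2]).round(4))
    C=-R.T@t;print("  cam",C.round(4))
E
python3 lid.py w1 w2
```

```text
t 2.0 tcp [0.4778 0.1308 0.1812] shift [-0.0029  0.0004  0.0012] rot [ 0.0007 -0.0012  0.0071] F [-0.38  0.36  0.85]
w1 [   50   253   403   131 14117] c [ 0.4047 -0.0216] rad 0.1361 tab r 0.2654 yaw -131.5 plate z nan
  cam [0.5126 0.2017 0.3189]
w2 [   51   253   404   131 14065] c [0.4268 0.0268] rad 0.1062 tab r 0.2053 yaw -140.5 plate z nan
  cam [0.5125 0.2029 0.2497]
  return _methods._mean(a, axis=axis, dtype=dtype,
  ret = ret.dtype.type(ret / rcount)
```

```bash
sed -i 's/>.06\]=0/>.06]=0;m[(W[...,2]>.03)|(d<=0)]=0/' lid.py; python3 lid.py w1 w2
```

```text
w1 [ 221  138   62   71 3172] c [0.4775 0.1296] rad 0.0305 tab r 0.0403 yaw -118.1 plate z 0.0137
  cam [0.5126 0.2017 0.3189]
w2 [ 213  153   79   88 4987] c [0.478 0.13 ] rad 0.031 tab r 0.041 yaw -117.9 plate z 0.0138
  cam [0.5125 0.2029 0.2497]
```

Both heights give the same centre (0.478, 0.130), radius 31 mm, tab yaw -118°, plate about 14–15 mm high, so it is the lid. Next I'll descend.

```bash
python3 to.py .478 .130 .07 -28
```

```text
t 2.0 tcp [0.4778 0.1308 0.1812] shift [-0.0008  0.0004  0.1112] rot [ 0.0007 -0.0012  0.042 ] F [-0.38  0.36  0.85]
```

```bash
python3 -m pendant '-.001 0 .04 0 0 .042; -.001 0 .07 0 0 .042; -.001 0 .09 0 0 .042; -.001 0 .1 0 0 .042; -.001 0 .11 0 0 .042'; python3 -m pendant '0 0 0 0 0 0;0 0 0 0 0 0'; python3 to.py .478 .130 .07 -28
```

```text
clock: 2.5
tcp_pos: [0.478, 0.1298, 0.0708]
orientation: [2.693, 1.617, 0.004]
contact_force: [0.5, 0.1, -0.3]
grip_width: 0.0853
gripper_force: 0.0
clock: 2.7
tcp_pos: [0.4775, 0.1293, 0.0708]
orientation: [2.694, 1.616, 0.002]
contact_force: [-0.2, -0.3, -0.1]
grip_width: 0.0847
gripper_force: 0.0
t 2.7 tcp [0.4775 0.1293 0.0708] shift [0.0008 0.0001 0.0008] rot [ 0.0009 -0.0013 -0.0013] F [-0.23 -0.27 -0.08]
```

```bash
python3 -m pendant '0 0 0 0 0 0;0 0 0 0 0 0;0 0 0 0 0 0;0 0 0 0 0 0;0 0 0 0 0 0' .055 70;python3 -m pendant '0 0 0 0 0 0;0 0 0 0 0 0;0 0 0 0 0 0;0 0 0 0 0 0;0 0 0 0 0 0'
```

```text
clock: 3.2
tcp_pos: [0.4773, 0.1293, 0.0712]
orientation: [-2.694, -1.616, -0.002]
contact_force: [-3.3, -1.8, 13.5]
grip_width: 0.06
gripper_force: 72.8
clock: 3.7
tcp_pos: [0.4773, 0.1293, 0.0712]
orientation: [-2.694, -1.616, -0.003]
contact_force: [-3.3, 0.0, 13.1]
grip_width: 0.06
gripper_force: 72.8
```

Gripped at 70 N. The swing of the fingers loads the glass by 13 N, so I'll lift and check.

```bash
python3 -m pendant '0 0 -.01 0 0 0;0 0 -.03 0 0 0;0 0 -.07 0 0 0;0 0 -.11 0 0 0;0 0 -.11 0 0 0';python3 -m pendant '0 0 0 0 0 0;0 0 0 0 0 0'; python3 snap.py w3; python3 to.py .4845 -.146 .18 -28
python3 - <<'E'
from h import *
p,d,K,R,t=load('w3.npz');cv2.imwrite('pics/w3c.png',p)
E
```

```text
clock: 4.2
tcp_pos: [0.4795, 0.1296, 0.1848]
orientation: [2.694, 1.615, 0.014]
contact_force: [1.7, 0.5, -0.2]
grip_width: 0.0596
gripper_force: 76.0
clock: 4.4
tcp_pos: [0.4762, 0.1291, 0.1794]
orientation: [-2.693, -1.616, 0.002]
contact_force: [-0.9, -0.3, -0.7]
grip_width: 0.0598
gripper_force: 76.0
t 4.45 tcp [0.476  0.1289 0.1791] shift [-0.2386  0.1368 -0.0007] rot [-0.0013  0.0015 -0.0012] F [-0.35 -0.35 -0.07]
```

View pics/w3c.png

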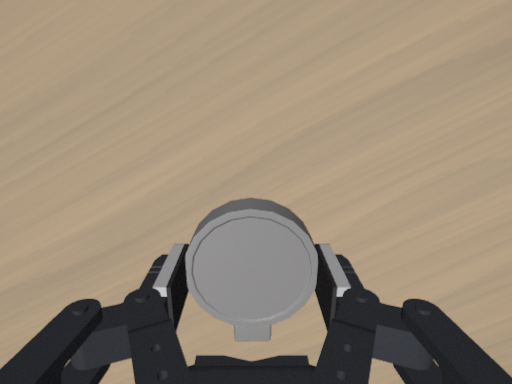

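The lid is held between the pads at about (252,262), with its tab at (252,332). I'll measure its pose in the hand while moving most of the way to the tub.

```bash
cat > plate.py <<'E'
from h import *
import sys
from bench import r
from scipy.spatial.transform import Rotation as Q
# grey plate in hand: plane from depth, centre by circle on that plane, in tool frame
n=sys.argv[1];p,d,K,R,t=load(n+'.npz');W=pts(d,K,R,t);o=r.get_obs();T=Q.from_rotvec(o['orientation'])
c0=o['tcp_pos'];m=(np.hypot(W[...,0]-c0[0],W[...,1]-c0[1])<.026)&(d>0);zt=W[...,2]-c0[2]
m&=(zt<-.04)&(zt>-.085)
P=T.inv().apply(W[m]-c0);A=np.c_[P[:,:2],np.ones(len(P))]
for _ in range(5):
    s=np.linalg.lstsq(A,P[:,2],rcond=None)[0];e=np.abs(A@s-P[:,2]);k=e<2.5*np.median(e);A,P=A[k],P[k]
print("plate tool z",s[2].round(4),"tilt x,y",s[:2].round(4),"n",len(P))
zz=c0[2]-s[2]
g=cv2.cvtColor(p,cv2.COLOR_BGR2HSV);V=T.inv().apply((W-c0).reshape(-1,3)).reshape(W.shape)
near=(np.abs(V[...,2]-s[2]-V[...,0]*s[0]-V[...,1]*s[1])<.004)&(d>0)&(np.hypot(V[...,0],V[...,1])<.05)&(np.abs(V[...,1])<.034)
b=near&(V[...,0]<.028);N,lab,st,_=cv2.connectedComponentsWithStats(b.astype(np.uint8));b=lab==1+st[1:,4].argmax()
cn=max(cv2.findContours(b.astype(np.uint8),0,1)[0],key=len)[:,0]
L=T.inv().apply(np.array([ray(q,zz,K,R,t) for q in cn])-c0);L=L[(L[:,0]<.024)]
c,rad=circ(L)
for _ in range(8):
    e=np.abs(np.hypot(*(L[:,:2]-c).T)-rad);c,rad=circ(L[e<np.percentile(e,65)])
print("centre in tool",c.round(4),"rad",rad.round(4))
E
python3 plate.py w3
python3 -m pendant '-.035 .035 0 0 0 0;-.07 .07 0 0 0 0;-.105 .105 0 0 0 0;-.13 .137 0 0 0 0;-.13 .137 0 0 0 0' >/dev/null;python3 -m pendant '0 0 0 0 0 0;0 0 0 0 0 0;0 0 0 0 0 0'; python3 snap.py w4; python3 plate.py w4; python3 to.py .4845 -.146 .18 -28
```

```text
plate tool z 0.0573 tilt x,y [-0.0002  0.0023] n 7417
centre in tool [-0.0007  0.0008] rad 0.031
clock: 5.25
tcp_pos: [0.536, -0.0483, 0.1793]
orientation: [-2.691, -1.619, 0.001]
contact_force: [-0.3, 0.9, -0.1]
grip_width: 0.0599
gripper_force: 76.0
plate tool z 0.0579 tilt x,y [0.0016 0.0016] n 7469
centre in tool [-0.0009  0.0005] rad 0.031
t 5.3 tcp [ 0.5361 -0.0485  0.1795] shift [-1.104e-01  1.000e-04 -5.000e-04] rot [-0.0011 -0.      0.0013] F [-0.03 -0.1   0.57]
```

View pics/w4.png

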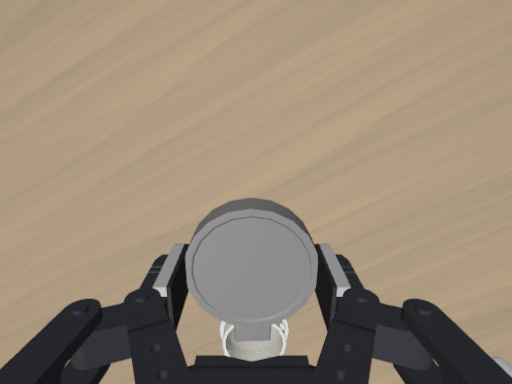

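The lid is level in the hand (tilt < 0.003 rad) and centred. The tub shows at (254,340), hidden behind the lid, so I'll go past it for a clear view.

```bash
python3 -m pendant '-.045 0 0 0 0 0;-.09 0 0 0 0 0;-.135 0 0 0 0 0;-.18 0 0 0 0 0;-.18 0 0 0 0 0' >/dev/null;python3 -m pendant '0 0 0 0 0 0;0 0 0 0 0 0;0 0 0 0 0 0'; python3 snap.py w5
python3 -m pendant '0 0 -.04 0 0 0;0 0 -.08 0 0 0;0 0 -.08 0 0 0;0 0 -.08 0 0 0;0 0 -.08 0 0 0' >/dev/null; python3 snap.py w6
cat > tub.py <<'E'
from h import *
import sys
for n in sys.argv[1:]:
    p,d,K,R,t=load(n+'.npz');W=pts(d,K,R,t)
    g=(np.hypot(W[...,0]-.4845,W[...,1]+.146)<.06)&(d>0)
    m=g&(W[...,2]>.044)&(W[...,2]<.056);P=W[m]
    # rim: outer contour of high pixels, cast on z=.05
    N,lab,st,_=cv2.connectedComponentsWithStats(m.astype(np.uint8));k=1+st[1:,4].argmax()
    cn=max(cv2.findContours((lab==k).astype(np.uint8),0,1)[0],key=len)[:,0]
    L=np.array([ray(q,.05,K,R,t) for q in cn]);c,rad=circ(L)
    for _ in range(8):
        e=np.abs(np.hypot(*(L[:,:2]-c).T)-rad);c,rad=circ(L[e<np.percentile(e,70)])
    rm=m&(np.abs(np.hypot(W[...,0]-c[0],W[...,1]-c[1])-.0235)<.003)
    hs=cv2.cvtColor(p,cv2.COLOR_BGR2HSV);o=g&(hs[...,0]<20)&(hs[...,1]>180)
    c2,r2=circ(W[rm]);h=cv2.convexHull(cn)[:,0].astype(np.float32);eb=cv2.fitEllipse(h);
    print(n,st[k],"rim c",c.round(4),"rad",rad.round(4),"ellipse",ray(eb[0],.05,K,R,t)[:2].round(4),"z",np.percentile(W[rm][:,2],[20,50,80]).round(4),"depthcirc",c2.round(4),r2.round(4),"clip",np.median(W[o],0).round(3),o.sum())
E
python3 tub.py w5 w6; python3 to.py .4845 -.146 .18 -28
```

```text
clock: 6.1
tcp_pos: [0.4527, -0.2072, 0.1798]
orientation: [-2.691, -1.62, -0.001]
contact_force: [0.8, -0.2, -0.2]
grip_width: 0.0599
gripper_force: 76.0
w5 [ 213   64   82   85 1325] rim c [ 0.4855 -0.1489] rad 0.0244 ellipse [ 0.486  -0.1478] z [0.0479 0.0492 0.0499] depthcirc [ 0.4856 -0.1489] 0.0235 clip [ 0.484 -0.15   0.021] 753
w6 [225  69  59  61 667] rim c [ 0.4855 -0.1491] rad 0.0243 ellipse [ 0.4859 -0.148 ] z [0.0481 0.0492 0.0499] depthcirc [ 0.4855 -0.149 ] 0.0236 clip [ 0.483 -0.15   0.021] 403
t 6.7 tcp [ 0.4513 -0.2081  0.2587] shift [0.0704 0.0003 0.0787] rot [-0.0023  0.0006 -0.0003] F [-0.29 -0.08 -0.76]
```

View pics/w5.png

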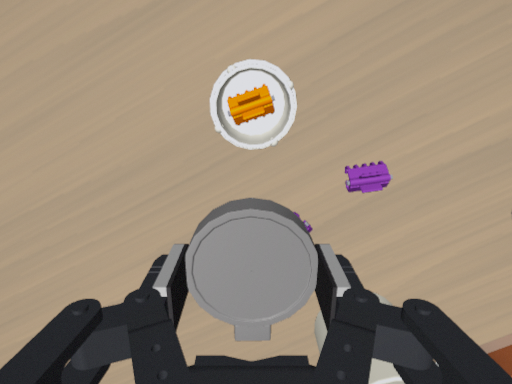

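The tub is at (253,104) with the orange clip inside. One purple clip is at (367,177) and another is half hidden at (303,222). Both heights give a rim centre of (0.4855, -0.149) and z of about 0.049–0.050. The lid rides +0.2/-1 mm from the TCP, so the target TCP is (0.4853, -0.148).

```bash
python3 -m pendant '.035 0 .03 0 0 0;.069 0 .06 0 0 0;.069 0 .1 0 0 0;.069 0 .12 0 0 0;.069 0 .12 0 0 0' >/dev/null;python3 -m pendant '0 0 0 0 0 0;0 0 0 0 0 0;0 0 0 0 0 0'; python3 to.py .4853 -.148 .125 -28;python3 -c "
from bench import *;import cv2,numpy as np
p,d=grab_frame('scene');c=camera_info('scene');np.savez('s1.npz',p=p,d=d,K=c['camera_matrix'],R=c['R'],t=c['t']);cv2.imwrite('pics/s1.png',cv2.resize(p[120:260,120:250],None,fx=4,fy=4,interpolation=2))"
```

```text
clock: 7.5
tcp_pos: [0.485, -0.1484, 0.1411]
orientation: [2.693, 1.615, 0.003]
contact_force: [0.4, 0.5, -0.0]
grip_width: 0.0595
gripper_force: 76.0
t 7.5 tcp [ 0.485  -0.1484  0.1411] shift [0.0005 0.0001 0.0161] rot [ 0.0021 -0.0009 -0.0018] F [ 0.43  0.52 -0.  ]
```

View pics/s1.png

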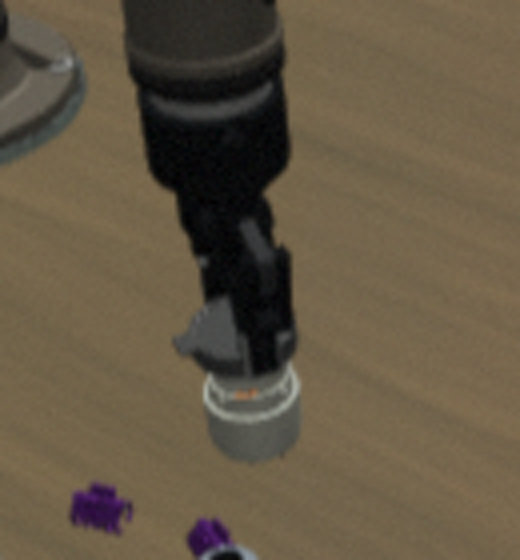

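Scene crop: the lid is just above the neck, its visible rim spanning columns about 190–298 and the tub 203–300. I'll check by projection whether that small shift is only perspective.

Run:
```python
from h import *
p,d,K,R,t=load('s1.npz')
a=np.linspace(0,6.283,200)
for nm,c,rad,z in(("lid top",(.485,-.1494),.031,.085),("lid low",(.485,-.1494),.031,.07),("rim",(.4855,-.149),.025,.05),("body",(.4855,-.149),.0285,.03)):
    P=np.c_[c[0]+rad*np.cos(a),c[1]+rad*np.sin(a),0*a+z]@R.T+t;q=P@K.T;q=q[:,:2]/q[:,2:]
    print(nm,"cols",((q[:,0].min()-120+.5)*4).round(0),((q[:,0].max()-120+.5)*4).round(0),"rows",((q[:,1].min()-120+.5)*4).round(0),((q[:,1].max()-120+.5)*4).round(0))
```

```text
lid top cols 185.0 294.0 rows 290.0 358.0
lid low cols 188.0 296.0 rows 310.0 379.0
rim cols 203.0 289.0 rows 343.0 398.0
body cols 201.0 298.0 rows 364.0 428.0
```

Lid and tub both match the prediction with the same 2 px offset, so they are aligned. I'll descend in small rows.

```bash
python3 -m pendant '.0005 0 .008 0 0 0;.0005 0 .014 0 0 0;.0005 0 .02 0 0 0;.0005 0 .02 0 0 0;.0005 0 .02 0 0 0';python3 to.py .4853 -.148 .109 -28
```

```text
clock: 8.05
tcp_pos: [0.4843, -0.1476, 0.1196]
orientation: [-2.694, -1.616, 0.001]
contact_force: [-0.3, 0.5, -0.5]
grip_width: 0.06
gripper_force: 76.1
t 8.05 tcp [ 0.4843 -0.1476  0.1196] shift [0.0002 0.001  0.0106] rot [-0.0007  0.0003 -0.0014] F [-0.34  0.47 -0.47]
```

```bash
python3 -m pendant '0 0 .001 0 0 0;0 0 .002 0 0 0;0 0 .003 0 0 0;0 0 .004 0 0 0;0 0 .004 0 0 0';python3 to.py .4853 -.148 .109 -28
```

```text
clock: 8.55
tcp_pos: [0.4852, -0.1478, 0.1164]
orientation: [2.693, 1.616, 0.002]
contact_force: [1.8, 0.2, 4.6]
grip_width: 0.0595
gripper_force: 76.5
t 8.55 tcp [ 0.4852 -0.1478  0.1164] shift [-0.0002  0.0002  0.0074] rot [ 0.0014 -0.0006 -0.0014] F [1.83 0.24 4.62]
```

Contact with the studs is at TCP z = 0.1164, as predicted. I'll press through.

```bash
python3 -m pendant '0 0 .0005 0 0 0;0 0 .001 0 0 0;0 0 .0015 0 0 0;0 0 .002 0 0 0;0 0 .002 0 0 0'|egrep 'tcp|cont|width'; python3 -m pendant '0 0 .0005 0 0 0;0 0 .001 0 0 0;0 0 .0015 0 0 0;0 0 .0015 0 0 0'|egrep 'tcp|cont|width'
```

```text
tcp_pos: [0.4855, -0.1479, 0.1148]
contact_force: [0.6, 0.8, 9.1]
grip_width: 0.0597
tcp_pos: [0.485, -0.1477, 0.1126]
contact_force: [1.7, -0.4, -0.4]
grip_width: 0.0601
```

The force peaked at 9 N and then dropped to zero: the click. I'll keep going to the rim.

```bash
python3 -m pendant '0 0 .0005 0 0 0;0 0 .001 0 0 0;0 0 .0015 0 0 0;0 0 .002 0 0 0;0 0 .002 0 0 0'|egrep 'tcp|cont|width'; python3 -m pendant '0 0 .0005 0 0 0;0 0 .001 0 0 0;0 0 .001 0 0 0'|egrep 'tcp|cont|width'
```

```text
tcp_pos: [0.4843, -0.1475, 0.1102]
contact_force: [-0.5, 0.3, -0.8]
grip_width: 0.0599
tcp_pos: [0.4847, -0.1475, 0.1094]
contact_force: [-1.0, 0.8, -0.3]
grip_width: 0.0596
```

```bash
python3 -m pendant '0 0 .0005 0 0 0;0 0 .001 0 0 0;0 0 .001 0 0 0'|egrep 'tcp|cont|width'; python3 -m pendant '0 0 .0005 0 0 0;0 0 .001 0 0 0;0 0 .001 0 0 0'|egrep 'tcp|cont|width'
```

```text
tcp_pos: [0.4848, -0.1475, 0.1093]
contact_force: [-2.2, 2.0, 11.9]
grip_width: 0.0599
tcp_pos: [0.4848, -0.1475, 0.1092]
contact_force: [-6.3, 3.7, 24.7]
grip_width: 0.0601
```

```bash
python3 -m pendant '0 0 0 0 0 0;0 0 0 0 0 0;0 0 0 0 0 0;0 0 0 0 0 0;0 0 0 0 0 0'; python3 snap.py w7; python3 plate.py w7
python3 - <<'E'
from bench import *
from h import *
c=camera_info('scene');p,d=grab_frame('scene');cv2.imwrite('pics/s2.png',cv2.resize(p[120:260,120:250],None,fx=4,fy=4,interpolation=2))
print(r.get_obs()['contact_force'],r.get_obs()['tcp_pos'])
E
```

```text
clock: 11.35
tcp_pos: [0.4848, -0.1475, 0.1092]
orientation: [-2.693, -1.615, -0.003]
contact_force: [-6.1, 3.9, 23.8]
grip_width: 0.0596
gripper_force: 78.8
plate tool z 0.0575 tilt x,y [0.0028 0.0018] n 7365
centre in tool [-0.0009  0.0007] rad 0.031
[-6.90505537  3.93290611 25.03495698] [ 0.48476538 -0.14753106  0.1092181 ]
```

View pics/s2.png

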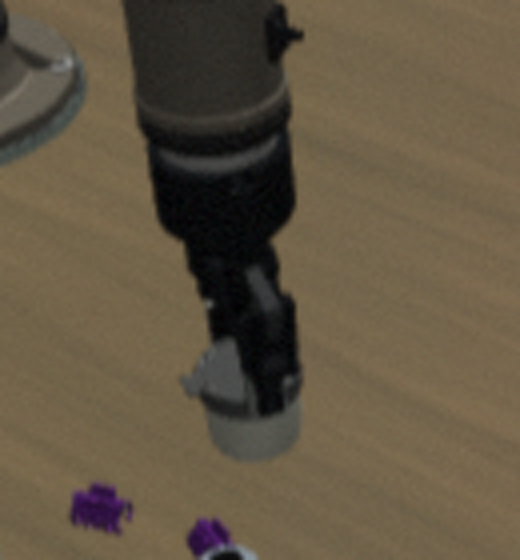

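The picture shows the lid fully on at about (245,385), the tub upright below it at (255,425), and the purple clips unmoved. The lid is level and has not slipped in the fingers. The TCP is at the predicted home height and the press is steady at about 25 N, so I'm handing in.

```bash
python3 -c "
from bench import r
print(r.hand_in())"
```

```text
the job is handed in; nothing more can be done
None
```

The lid clicked home level on the tub and the job is handed in, with the gripper still pressing at about 25 N; the judge's verdict was not shown.

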